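# Index the phone turntable by one notch

### The job

Turn the indexing turntable that carries the clamped phone on to its next notch: press the round plunger pad at the end of its index arm down, keep it pressed while you push the arm round counter-clockwise (seen from above) to the very next notch and no further, then let the plunger spring fully up so that the table is locked there. Only touch and push: pick nothing up, leave the suction puller standing on the phone, and do not disturb the other things on the bench.

Things in the scene. Friction and masses are not known exactly. Their poses are not given: they have to be found in the camera images.
- index_base: fixed steel base of the turntable: an eight-sided index plate (240 mm across flats, top 40 mm above the bench) with 8 notches, one in the middle of each side, 45 degrees apart. Origin: on the turning axis, at bench level; z up. The plunger starts locked in the notch at azimuth 157.5 degrees of this frame (from its x axis, counter-clockwise from above); the next notch is at 202.5 degrees.
- turntable (a joint): angle of the table, rad, growing counter-clockwise seen from above; 0 at the start, 0.785 in the next notch. It is an aluminium disc 184 mm across with a black phone clamped flat on it (150 x 72 mm) and one index arm (24 mm wide, 56 mm high) reaching 156 mm from the axis. Once the plunger is in it turns with under 1 N at the plunger, and rests where it is left.
- plunger (a joint): how far the plunger is pressed down, m: 0 fully up, 0.012 at its stop; spring 4 N up, 7.6 N down. Its 8 mm round key sits in an 11 mm notch with rounded edges: the arm is locked (0.013 rad of play either way) until it is down by about 0.008. Let go between notches, it stays down at about 0.008 under the plate; at or within about 0.05 rad of a notch it centres itself and springs up.
- plunger_pad (a point): centre of the upper face of the plunger's round thumb pad, 138 mm from the turning axis and 84 mm above the bench when up; moves with the arm and the plunger. The pad is a dark steel dish 50 mm across with a flat floor 44 mm across and a rim 3 mm high around it. It is pressed straight down; friction and the rim carry the arm along with the fingertip.
- next_stop (a point): fixed point where plunger_pad will be once the table is locked in the next notch (plunger up).
- puller_place (a point): point on the turning axis on the phone's glass (68 mm above the bench); turns with the table.
- puller: orange suction-cup puller with a ring handle, loose, 48 mm across and 50 mm high, standing on the phone's glass close to the turning axis. Origin: centre of its underside. It rides round with the table and must stay standing there.
- jar: small white jar, 44 mm across, 42 mm high, beside the turntable. Origin: centre of its underside. To be left alone.
- battery: flat black phone battery, 75 x 42 x 6 mm, beside the turntable. Origin: centre of its underside. To be left alone.
- screwdriver: screwdriver 160 mm long, lying at the left of the mat. To be left alone.
- brush: cleaning brush 170 mm long, lying at the right of the mat. To be left alone.
- parts_tray: grey compartment tray, 130 x 170 x 28 mm, at the left. To be left alone.
- spare_phone: second phone, lying face down, 148 x 72 x 9 mm, at the right. To be left alone.
- bottle: white bottle, 56 mm across, 130 mm high, at the far left. To be left alone.
There are look-alikes about, which are no part of the job. Leave any blue or purple look-alike of the puller alone.

How it is judged (in metres and radians):
On the way, in this order (a step that is already met when the one before it is completed fails the run):
1. the plunger is pressed in while the table is still at its first notch (value of joint plunger above 0.0075 m and value of joint turntable below 0.12 rad), for 0.05 s.
2. the table is turned counter-clockwise with the plunger kept in (value of joint plunger above 0.005 m and value of joint turntable above 0.3 rad), for 0.02 s.
At the end, for the whole second after the job is handed in: the table stands at the next notch (45 degrees on, within 0.04 rad), at rest, the plunger sprung up to within 2.5 mm of its top, and the puller standing on the phone within 20 mm of the turning axis (value of joint turntable between 0.745398 and 0.825398 rad and value of joint plunger below 0.0025 m and velocity of joint turntable between -0.05 and 0.05 rad/s and horizontal distance between puller_place and puller below 0.02 m and z of puller in the frame of puller_place below 0.008 m and angle between puller's own z axis and vertical below 0.3 rad); the robot touches nothing.
It fails at once if the table is turned past the next notch (by more than 0.3 rad) (value of joint turntable above 1.0854 rad).
It fails at once if the table is turned the wrong way (by more than 0.15 rad) (value of joint turntable below -0.15 rad).
It fails at once if the suction puller is knocked over, shifted more than 20 mm or lifted off the phone (not (horizontal distance between puller_place and puller below 0.02 m and z of puller in the frame of puller_place below 0.008 m and angle between puller's own z axis and vertical below 0.3 rad)).
It fails at once if another thing on the bench is moved more than 20 mm or lifted (distance of any of jar, battery, screwdriver, brush, parts_tray, spare_phone, bottle from where it was at the start of the episode above 0.02 m).
It also fails if it takes over 35 s, if anything falls off the work surface, if the arm or the gripper's body presses on something with over 40 N, if the wrist force passes 120 N, or if a joint passes its speed limit or range.

### The arm

A 6-joint arm with a two-finger parallel gripper is mounted at the origin on the work surface. World frame = base frame: x ahead of the robot, y to its left, z up, the work surface at z = 0. Lengths are in mm, angles in rad, forces in N, time in s.
With the tool pointing down it reaches from about 150 to 775 mm from the base axis. Payload 6.1 kg.
Tool frame: the origin (TCP) lies at the very end of the fingers, on their centre line; the grasp point (between the pads) lies 19 mm behind it; z points along the fingers, y is the line along which they close (so a half turn about z gives the same grasp; the last joint's range is limited). The gripper opens to 85 mm and grips with 20 to 120 N. Pads are 22 mm wide; open, the fingers measure 114 mm over their backs; the gripper's body (76 mm by 85 mm) begins 54 mm behind the grasp point. The pads swing forward as they close: fully open they stand 13 mm farther back than shut.
Start: joints at [0, 0.126, -0.04, 1.405, 0, 1.571], TCP at [524.984, -0, 231.295] pointing down, gripper open.
Joint ranges: [-2.72, 2.72], [-0.95, 1.95], [-1.27, 1.35], [-1.78, 2.02], [-1.46, 1.47], [-3.14, 3.14]. Speed limits (rad/s): [2.39, 2.39, 3.01, 3.14, 3.14, 3.14].

### API

Orientations are given as a 3x3 rotation matrix whose columns are the frame's x, y, z axes.
In Python, from rig import sensors, eyes, close_job gives the robot as it stands.
- The arm moves only by the tool send_rows, never from a script. Its argument "moves" is text: rows parted by semicolons, each of 7 numbers parted by spaces: the shift along the tool's x, y, z in m, then the turn, a rotation vector about the tool's x, y, z in degrees, then the opening, from 0 (shut) to 1 (fully open). A call has 1 to 12 rows; each row is the pose to reach, as a shift and turn from the pose commanded when the call began, along the tool's axes at that moment; what a row does not reach only later rows make up. A row lasts 1/8 s, in which the tool goes at most 62.5 mm and 10.7 degrees, less where a joint would pass 70% of its speed; a pose out of reach is approached as far as the arm can. A call with a gripper value outside its range is refused whole. The fingers move at their own pace and stop on an object; "squeeze" is the grip in N (left out, the last holds). Time passes only in rows, so rows that repeat a pose let the fingers close. It gives the time, the measured TCP pose, the force, the opening and the grip force at its end, in the units of the state.
- sensors.read_state(): the state, without advancing time (a new reading comes with each control period).
- eyes.read_camera(name): name is "scene" or "side" or "wrist"; returns a dict with "color" (420x560x3 uint8, blue, green, red), "z_map" (420x560 float32, mm along the optical axis (not along the pixel's ray), 0 where there is no reading), "fov_y" (degrees; the focal length in pixels is half the picture's height over the tangent of half this angle, whatever the lens; pixels are square), "cx", "cy" (the principal point, pixels), "position" and "attitude" of the camera in the world. Camera axes: x right, y up, looking along -z (the intrinsics and any distortion apply to the point x, -y, -z); pixel columns grow to the right and rows downward; lengths in mm; the calibration is good to about 2 mm. The wrist camera is an equidistant fisheye: a pixel r from the principal point sees the ray r / f radians off the axis. A picture is of the moment at which its call begins.
- close_job(): hands the job in; it is judged then, once.
The state is a dict: "time": time; "joint_positions": joint angles; "joint_vel": joint speeds; "joint_torque": joint torques, N m; "tool_pos": TCP position; "orientation": TCP orientation; "contact_force": force on the tool from outside, world axes, zero at the start; "moment": the same for the moment, N m; "opening": finger opening in mm; "grasp_force": force on a finger pad.
Only numpy, scipy, OpenCV 4.12 (cv2) and the standard library are available. Lean on these libraries where they do the work, as an engineer would, in place of code of your own. Each camera call takes 0.05 s, during which the arm holds its last target. There are 200 camera calls.

## Working session

There is one attempt and no reset: what is moved stays moved. The work goes in short steps, Python scripts to look and compute and a tool call to move; the robot and the scene stay as the last step left them, time stands still between calls to the robot, and variables do not carry over. Pictures are saved under pics/ and viewed, at most 10 in all, crops included, and the job is handed in when it is done.

Besides the shell and the picture viewer there is one more tool, called after "Call:" as name(argument=value, ...) on one line, values as JSON. send_rows: Moves the arm, as the interface text tells. Its arguments: {"type":"object","properties":{"moves":{"type":"string"},"squeeze":{"type":"number"}},"required":["moves"]}

```bash
mkdir -p pics; cat > h.py <<'E'
import numpy as np, cv2
from rig import sensors, eyes, close_job
def cam(n):
    c=eyes.read_camera(n); np.savez(f'/tmp/{n}.npz',**c); return c
def load(n): return dict(np.load(f'/tmp/{n}.npz'))
def ray(c,u,v):
    h=c['color'].shape[0]; f=h/2/np.tan(np.radians(float(c['fov_y']))/2)
    d=np.array([(u-c['cx'])/f,-(v-c['cy'])/f,-1.0]); return np.array(c['attitude'])@d
def plane(c,u,v,z):
    d=ray(c,u,v); p=np.array(c['position']); return p+d*(z-p[2])/d[2]
def depth(c,u,v):
    return np.array(c['position'])+ray(c,u,v)*c['z_map'][int(v),int(u)]
E
python3 - <<'E'
from h import *
for n in('scene','side'):
    c=cam(n); cv2.imwrite(f'pics/{n}0.png',c['color']); print(n,c['position'],c['fov_y'],c['cx'],c['cy'])
s=sensors.read_state();print(s['time'],s['tool_pos'],s['orientation'])
E
```

```text
scene [1363.40540723 -662.27471323 1036.24290083] 44.10966223493289 277.83433067359255 199.1184743706394
side [ 469.55426096 -867.83546304  771.69284331] 54.30879017498273 279.3077332741428 212.90356449138102
0.1 [5.24626057e+02 1.73900202e-02 2.30614474e+02] [[-4.42639788e-05  9.99998983e-01 -1.42540782e-03]
 [ 9.99999999e-01  4.42456631e-05 -1.28809708e-05]
 [-1.28178896e-05 -1.42540839e-03 -9.99998984e-01]]
```

View pics/scene0.png

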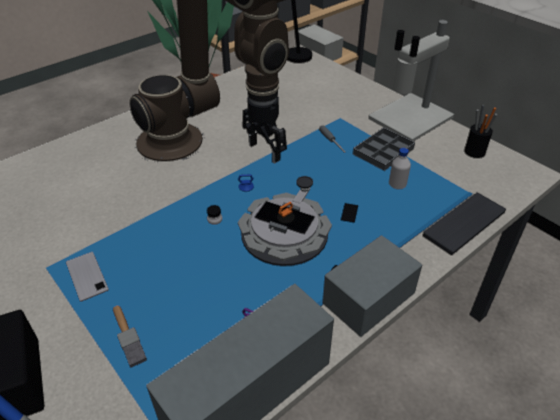

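View pics/side0.png

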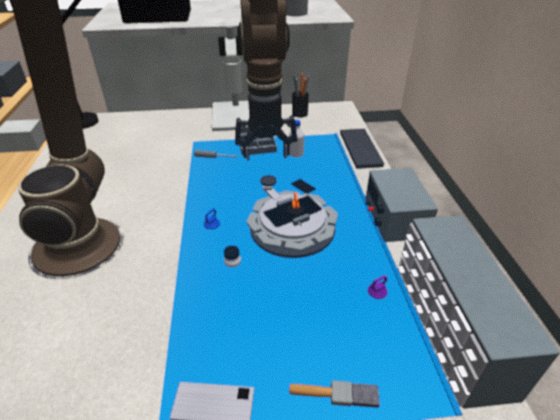

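Candidates for the pad: the dark dish on the arm at scene (305,184) / side (268,182), and the black lid of the jar at scene (214,213) / side (232,256). The dish is the one attached to the index arm, so I choose it. Blue and purple pullers are look-alikes; the orange one is on the phone. Next: a close crop and triangulation.

```bash
cat >> h.py <<'E'
def tri(a,ua,b,ub):
    pa,pb=np.array(a['position']),np.array(b['position']); da,db=ray(a,*ua),ray(b,*ub)
    t=np.linalg.lstsq(np.c_[da,-db],pb-pa,rcond=None)[0]; A=pa+t[0]*da;B=pb+t[1]*db
    return (A+B)/2,np.linalg.norm(A-B)
E
python3 - <<'E'
from h import *
a,b=load('scene'),load('side')
def blob(c,u,v,w=16):
    u0,v0=u-w,v-w; g=c['color'][v0:v+w,u0:u+w].max(2)
    m=(g<85).astype(np.uint8); n,l,st,ce=cv2.connectedComponentsWithStats(m)
    k=min(range(1,n),key=lambda i:np.hypot(*(ce[i]-w))+(1e3 if st[i][4]<15 else 0)); cs=cv2.findContours((l==k).astype(np.uint8),0,2)[0]
    print(st[k]); x,y,w_,h_=st[k][:4]; return u0+x+(w_-1)/2,v0+y+(h_-1)/2
pa,pb=blob(a,305,184),blob(b,268,182); print('pad',pa,pb,tri(a,pa,b,pb),depth(a,*pa),depth(b,*pb),plane(a,*pa,84),plane(b,*pb,84))
def orange(c):
    h=cv2.cvtColor(c['color'],cv2.COLOR_BGR2HSV); m=cv2.inRange(h,(3,170,90),(15,255,255)); 
    x0,y0=(240,185) if c is a else (260,180); m2=m*0; m2[y0:y0+60,x0:x0+80]=m[y0:y0+60,x0:x0+80]
    v,u=np.nonzero(m2); return u.mean(),v.mean()
oa,ob=orange(a),orange(b); print('puller',oa,ob,tri(a,oa,b,ob))
# disc: points by depth at z 40..60 light gray
for c in(a,b):
    vv,uu=np.mgrid[170:270,230:345]; f=210/np.tan(np.radians(float(c['fov_y']))/2)
    d=np.stack([(uu-c['cx'])/f,-(vv-c['cy'])/f,-np.ones(uu.shape)],-1)@np.array(c['attitude']).T
    P=np.array(c['position'])+d*c['z_map'][170:270,230:345,None]
    z=P[...,2]; m=(z>34)&(z<46); q=P[m][:,:2].astype(np.float32); q=q[np.hypot(*(q-np.median(q,0)).T)<150]
    print('plate',q.min(0),q.max(0),cv2.minEnclosingCircle(q),len(q))
    m=(z>50)&(z<66); q=P[m][:,:2]; print(np.histogram(z,bins=range(0,130,4))[0])
A=cv2.resize(a['color'][160:265,225:345],None,fx=3.3,fy=3.3,interpolation=2);B=cv2.resize(b['color'][160:265,225:345],None,fx=3.3,fy=3.3,interpolation=2)
cv2.imwrite('pics/crop.png',np.hstack([A,B]))
E
```

```text
[  8   8  16  16 188]
[10 11 13  9 69]
pad (np.float64(304.5), np.float64(183.5)) (np.float64(268.0), np.float64(181.0)) (array([538.25264121, 133.45523253,  79.80957337]), np.float64(2.3290208727774915)) [543.0498189  128.58945446  84.0170566 ] [537.49324567 128.98292865  84.21719437] [543.03512441 128.60362069  84.        ] [537.51470965 129.29785376  84.        ]
puller (np.float64(285.14942528735634), np.float64(209.7816091954023)) (np.float64(295.2), np.float64(202.46666666666667)) (array([600.96333279,   4.5003364 ,  95.64822694]), np.float64(2.5060329782700888))
plate [ 481.7155   -121.206505] [723.0454   124.570724] ((596.689208984375, 5.622467041015625), 128.06997680664062) 1520
[2800  412  387  190   22   31    4   31  207 1017  560   98  451  792
  172   85  494  412   80   39  111   94   45   10    9    5   29   39
   23   14    0    0]
plate [ 433.18582 -122.21789] [716.39636  74.96484] ((576.0682983398438, -53.27073287963867), 149.11146545410156) 1311
[5084  672  293  389   39    7    5   13   81  508 1071   91  107  844
  286   52  215  644   86   55   57  108   35    6    6    4    4    4
    7   19    0    0]
```

View pics/crop.png

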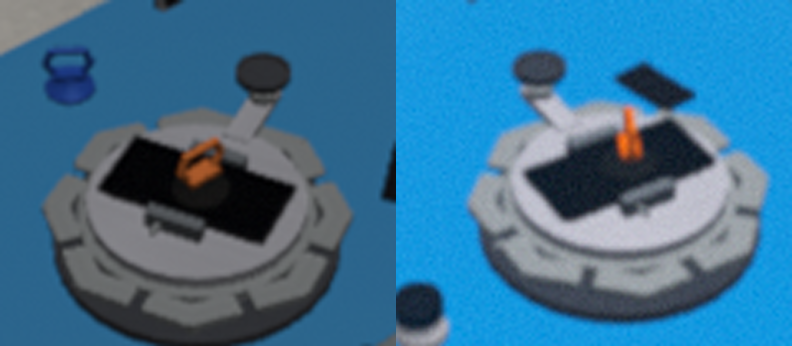

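The crop confirms the dark dish on the stem of the index arm, at scene (305,184) and side (268,181). It lies near (540,129,84), about 140 mm from the axis at roughly (602,2), which fits the text. I'll move above it with the gripper shut.

Call:
send_rows(moves="0.04 0.005 0 0 0 0 0;0.085 0.01 0 0 0 0 0;0.127 0.015 0.01 0 0 0 0;0.127 0.015 0.04 0 0 0 0;0.127 0.015 0.08 0 0 0 0;0.127 0.015 0.08 0 0 0 0;0.127 0.015 0.08 0 0 0 0;0.127 0.015 0.08 0 0 0 0")

```text
time: 1.1
tool_pos: [541.0, 127.1, 153.2]
orientation: [[0.0, 1.0, 0.003], [1.0, -0.0, 0.001], [0.001, 0.003, -1.0]]
contact_force: [-0.1, 0.6, -0.1]
opening: 0.2
grasp_force: 0.0
```

```bash
python3 - <<'E'
from h import *
s=sensors.read_state();print(s['time'],s['tool_pos'],s['opening'],s['contact_force'])
c=cam('wrist');print(c['position'],c['attitude'],c['fov_y'],c['cx'],c['cy']);cv2.imwrite('pics/w1.png',c['color'])
a,b=load('scene'),load('side')
print('blue',tri(a,(246,183),b,(211,218)))
# disc rim: bright-grey disc ellipse; fit from scene depth z 50-62
for c in(a,b):
    vv,uu=np.mgrid[170:270,230:345]; f=210/np.tan(np.radians(float(c['fov_y']))/2)
    d=np.stack([(uu-c['cx'])/f,-(vv-c['cy'])/f,-np.ones(uu.shape)],-1)@np.array(c['attitude']).T
    P=np.array(c['position'])+d*c['z_map'][170:270,230:345,None]
    m=(P[...,2]>50)&(P[...,2]<75); q=P[m][:,:2].astype(np.float32); q=q[np.hypot(*(q-[602,2]).T)<100]; print(cv2.minEnclosingCircle(q))
E
```

```text
1.1 [540.99831855 127.0685332  153.23287272] 0.24834689770437637 [-0.13907905  0.61314327 -0.06418985]
[541.09583034 195.00523337 297.01840363] [[ 9.99997253e-01  1.09233831e-03 -2.07392001e-03]
 [-4.88390077e-04  9.62456051e-01  2.71437123e-01]
 [ 2.29255803e-03 -2.71435364e-01  9.62453940e-01]] 65.70646984690485 279.9008391977558 206.69124713350288
blue (array([366.48561608,  50.65528503,  19.53685269]), np.float64(4.38148794189423))
((595.9199829101562, 5.786117076873779), 93.73175048828125)
((595.1162719726562, 9.30661392211914), 93.60027313232422)
```

View pics/w1.png

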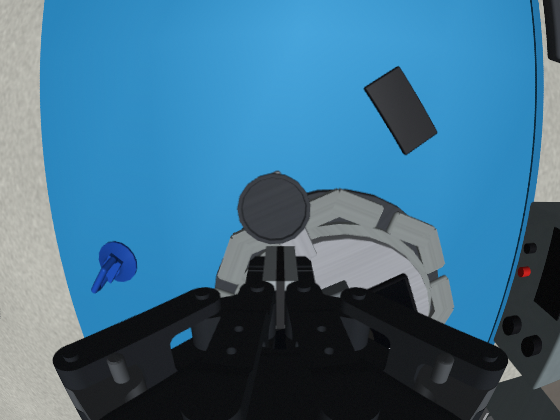

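The wrist view shows the pad at pixel (274,207), which puts it at about (538,134.5,84). The other estimates agree, and the axis is near (596.5,9). Now I centre over the pad and descend to just above it.

Call:
send_rows(moves="0.0075 -0.003 0.02 0 0 0 0;0.0075 -0.003 0.045 0 0 0 0;0.0075 -0.003 0.06 0 0 0 0;0.0075 -0.003 0.06 0 0 0 0;0.0075 -0.003 0.06 0 0 0 0")

```text
time: 1.78
tool_pos: [537.6, 134.6, 92.3]
orientation: [[0.0, 1.0, 0.001], [1.0, -0.0, 0.0], [0.0, 0.001, -1.0]]
contact_force: [0.2, -1.1, 0.4]
opening: 0.2
grasp_force: 0.0
```

```bash
python3 - <<'E'
from h import *
a,b=cam('scene'),cam('side')
A=cv2.resize(a['color'][120:220,245:365],None,fx=3.3,fy=3.3,interpolation=2);B=cv2.resize(b['color'][120:220,210:330],None,fx=3.3,fy=3.3,interpolation=2)
cv2.imwrite('pics/crop2.png',np.hstack([A,B]))
E
```

```text
(no output)
```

View pics/crop2.png

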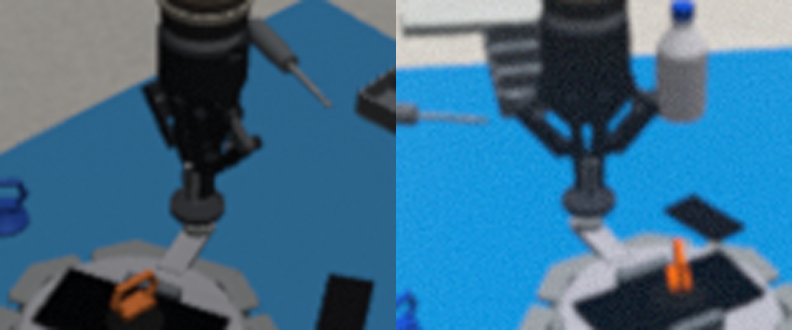

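The fingertips stand centred over the dish in both views (crop about (197,200) and (588,195)). I'll press.

Call:
send_rows(moves="0 0 0.006 0 0 0 0;0 0 0.01 0 0 0 0;0 0 0.013 0 0 0 0;0 0 0.016 0 0 0 0;0 0 0.018 0 0 0 0;0 0 0.018 0 0 0 0;0 0 0.018 0 0 0 0")

```text
time: 2.75
tool_pos: [537.5, 134.7, 74.0]
orientation: [[-0.0, 1.0, 0.001], [1.0, 0.0, 0.0], [0.0, 0.001, -1.0]]
contact_force: [-0.9, -0.4, 5.7]
opening: 0.1
grasp_force: 3.2
```

Call:
send_rows(moves="0 0 0.0015 0 0 0 0;0 0 0.003 0 0 0 0;0 0 0.003 0 0 0 0;0 0 0.003 0 0 0 0")

```text
time: 3.25
tool_pos: [538.2, 135.0, 71.9]
orientation: [[-0.0, 1.0, 0.003], [1.0, 0.0, 0.001], [0.001, 0.003, -1.0]]
contact_force: [0.2, 1.8, 9.5]
opening: -0.3
grasp_force: 4.9
```

At the stop (z 72, 9.5 N). Now I start the arc, about 24°, keeping it pressed.

Call:
send_rows(moves="-0.001 -0.0022 0.0005 0 0 0 0;-0.0032 -0.0065 0.0005 0 0 0 0;-0.0068 -0.0128 0.0005 0 0 0 0;-0.0107 -0.0189 0.0005 0 0 0 0;-0.0149 -0.0248 0.0005 0 0 0 0;-0.0194 -0.0305 0.0005 0 0 0 0;-0.0242 -0.0359 0.0005 0 0 0 0;-0.0293 -0.0411 0.0005 0 0 0 0;-0.0346 -0.046 0.0005 0 0 0 0;-0.0346 -0.046 0.0005 0 0 0 0;-0.0346 -0.046 0.0005 0 0 0 0")

```text
time: 4.62
tool_pos: [492.4, 100.3, 71.7]
orientation: [[-0.0, 1.0, 0.004], [1.0, 0.0, 0.001], [0.001, 0.004, -1.0]]
contact_force: [-0.5, 0.2, 12.6]
opening: -0.1
grasp_force: 6.4
```

```bash
python3 - <<'E'
from h import *
a,b=cam('scene'),cam('side')
A=cv2.resize(a['color'][150:265,225:345],None,fx=3.3,fy=3.3,interpolation=2);B=cv2.resize(b['color'][150:265,225:345],None,fx=3.3,fy=3.3,interpolation=2)
cv2.imwrite('pics/crop3.png',np.hstack([A,B]))
E
```

```text
(no output)
```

View pics/crop3.png

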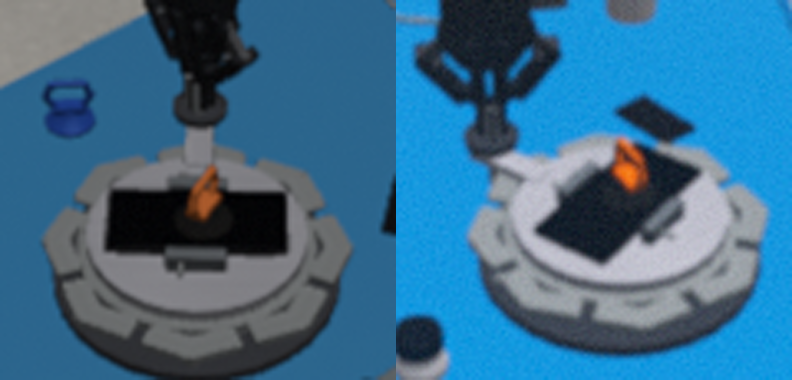

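The table has turned about 24° with the puller still standing (scene crop (203,195)). I continue to 45°.

Call:
send_rows(moves="-0.0056 -0.0046 0 0 0 0 0;-0.0115 -0.0089 0 0 0 0 0;-0.0175 -0.0129 0 0 0 0 0;-0.0238 -0.0166 0 0 0 0 0;-0.0302 -0.0199 0 0 0 0 0;-0.0368 -0.023 0 0 0 0 0;-0.0413 -0.0248 0 0 0 0 0;-0.0435 -0.0256 0 0 0 0 0;-0.0435 -0.0256 0 0 0 0 0;-0.0435 -0.0256 0 0 0 0 0")

```text
time: 5.98
tool_pos: [467.0, 56.7, 71.7]
orientation: [[-0.0, 1.0, 0.004], [1.0, 0.0, 0.001], [0.001, 0.004, -1.0]]
contact_force: [-1.1, -0.4, 13.3]
opening: -0.1
grasp_force: 6.7
```

```bash
python3 - <<'E'
from h import *
a,b=cam('scene'),cam('side'); w=cam('wrist'); print(w['position'],w['attitude'])
A=cv2.resize(a['color'][150:265,225:345],None,fx=3.3,fy=3.3,interpolation=2)
B=cv2.resize(w['color'],None,fx=.7,fy=.7)[:294]; C=np.zeros((380,800,3),np.uint8); C[:379,:396]=A[:379]; C[:294,400:792]=B
cv2.imwrite('pics/crop4.png',C)
E
```

```text
[466.84386824 124.62297946 215.50481166] [[ 9.99993751e-01  9.99232936e-04 -3.39097397e-03]
 [-4.15058624e-05  9.62473366e-01  2.71376157e-01]
 [ 3.53489013e-03 -2.71374320e-01  9.62467393e-01]]
```

View pics/crop4.png

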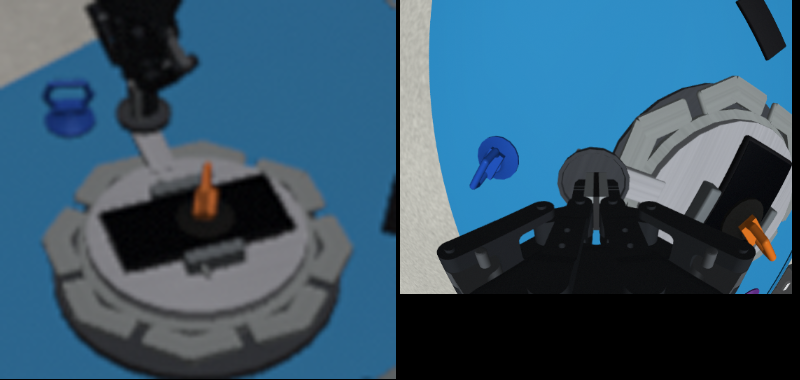

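The arm now points at the next notch: tip at (467,57), as predicted, and the puller is standing. I let the plunger rise slowly while watching the force.

Call:
send_rows(moves="0 0 -0.002 0 0 0 0;0 0 -0.004 0 0 0 0;0 0 -0.006 0 0 0 0;0 0 -0.0075 0 0 0 0;0 0 -0.0085 0 0 0 0;0 0 -0.0085 0 0 0 0;0 0 -0.0085 0 0 0 0")

```text
time: 7.0
tool_pos: [466.4, 56.3, 78.8]
orientation: [[0.0, 1.0, 0.002], [1.0, -0.0, -0.0], [-0.0, 0.002, -1.0]]
contact_force: [3.5, -1.1, 4.0]
opening: -0.3
grasp_force: 2.5
```

The spring still pushes at z 79 (depth about 5 mm), so the key is in the notch. I retreat straight up.

Call:
send_rows(moves="0 0 -0.002 0 0 0 0;0 0 -0.004 0 0 0 0;0 0 -0.007 0 0 0 0;0 0 -0.015 0 0 0 0;0 0 -0.04 0 0 0 0;0 0 -0.08 0 0 0 0;0 0 -0.13 0 0 0 0;0 0 -0.13 0 0 0 0;0 0 -0.13 0 0 0 0;0 0 -0.13 0 0 0 0")

```text
time: 8.25
tool_pos: [464.4, 56.3, 206.8]
orientation: [[-0.0, 1.0, -0.003], [1.0, 0.0, -0.0], [-0.0, -0.003, -1.0]]
contact_force: [-0.4, 0.1, 1.0]
opening: 0.4
grasp_force: 0.0
```

```bash
python3 - <<'E'
from h import *
a,b=cam('scene'),cam('side')
w=cam('wrist'); P=np.array(w['position']); f=210/np.tan(np.radians(float(w['fov_y']))/2)
A=cv2.resize(a['color'][150:265,225:345],None,fx=3.3,fy=3.3,interpolation=2);B=cv2.resize(b['color'][150:265,225:345],None,fx=3.3,fy=3.3,interpolation=2)
cv2.imwrite('pics/crop5.png',np.hstack([A,B]))
z=np.median([depth(a,u,v)[2] for u in range(266,272) for v in range(181,186)]);print('scene pad z?',z)
g=w['color'].max(2); n,l,st,ce=cv2.connectedComponentsWithStats((g<90).astype(np.uint8))
def wp(u,v,z):
    x,y=u-w['cx'],v-w['cy']; r=np.hypot(x,y); t=r/f; d=np.array([np.sin(t)*x/r,-np.sin(t)*y/r,-np.cos(t)]); D=w['attitude']@d; return P+D*(z-P[2])/D[2], P+D*w['z_map'][int(v),int(u)]/np.cos(t)
for dv in(-12,0,12): print(wp(280,207+dv,84))
E
```

```text
scene pad z? 82.78655803344634
(array([464.67823426,  59.1744703 ,  84.        ]), array([464.68174295,  59.48358434,  85.26398187]))
(array([464.67761927,  48.64189342,  84.        ]), array([464.67982558,  48.86746248,  84.79415008]))
(array([464.67706887,  37.88608457,  84.        ]), array([464.67776272,  37.96703191,  84.24956192]))
```

View pics/crop5.png

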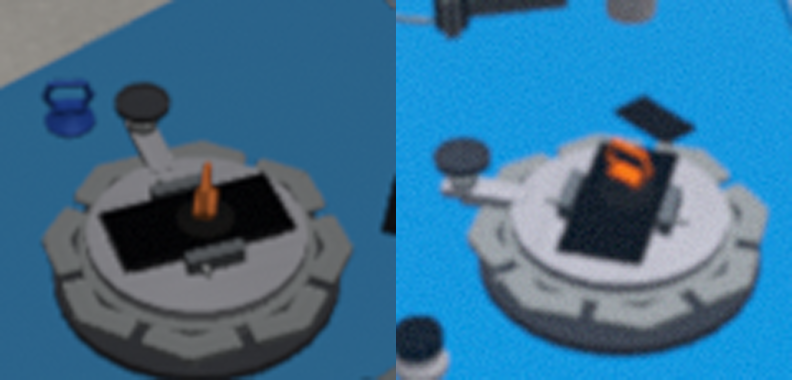

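The pad is up: its face measures z ≈ 84–85 in the wrist depth. The arm is at the next notch, the puller stands at the axis, and the robot is clear. I hand in.

```bash
python3 -c "
from rig import close_job
print(close_job())"
```

```text
the job is handed in; nothing more can be done
None
```

I turned the table one notch counter-clockwise and handed the job in. The last pictures show the plunger up (pad at 84–85 mm), the puller standing at the axis and the robot clear; `close_job()` returned no verdict.

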